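# Swap the jam jar at the back of the condiment stand

## Task

Take the opened jam jar, the dark-lidded one in the rear hole of the condiment stand, off onto the little round tray and seat the new gold-lidded jam jar, waiting by the front edge of the worktop, upright in its hole. The dressing bottle and the pepper mill in front are in the way, so first stand both aside on the worktop, clear of the stand, and at the end put each back in the very hole it came from. Knock nothing over, and leave the honey and mustard jars behind the stand where they are.

Things in the scene. Friction and masses are not known exactly. Their poses are not given: they have to be found in the camera images.
- stand: fixed block of brown wood, 146 (x) by 168 (y) by 34 mm high, with three round holes 24 mm deep (floor at z = 10 mm), mouths bevelled 3 mm: the rear one at x = +32, y = 0 mm, 68 mm wide; two front ones at x = -31, y = +42 and -42 mm, 72 mm wide. Origin: centre of its underside; x to the rear, away from the robot, z up
- tray: small round steel tray, fixed, 129 mm across, flat floor 116 mm across and 3 mm above its underside, low rim 10 mm high, to one side of the stand on the strip of worktop along its front edge. But for the tray, the new jar and the stand, that strip is bare from x = 0.40 to 0.49 m and y = -0.46 to +0.46 m in the base frame. Origin: centre of its underside, z up
- bottle: dressing bottle of clear glass with a gold cap, 65 mm across, 189 mm tall, in one of the stand's front holes. Origin: centre of its underside, z up. The straight cap, 39 mm across, is its top 25 mm: grip that with the fingertips about 165 mm above the underside; below it the neck widens evenly to 65 mm at a height of 85 mm. 0.24 to 0.4 kg
- mill: brown wooden pepper mill, 58 mm across, 160 mm tall, in the other front hole. Origin: centre of its underside, z up. Its round head, 50 mm across, lies 116 to 149 mm above the underside: grip it at about 131 mm. A 12 mm knob stands on the head. 0.14 to 0.24 kg
- old_jar: glass jar of red jam with a dark screw lid, 57 mm across, 70 mm tall; the lid, 53 to 55 mm across, is its top 11 mm. The opened jar, in the stand's rear hole; it goes onto the round tray. Origin: centre of its underside, z up. Grip it across, about 52 mm above its underside; 0.15 to 0.3 kg
- new_jar: glass jar of red jam with a gold screw lid, 57 mm across, 70 mm tall; the lid, 53 to 55 mm across, is its top 11 mm. The new jar, on the worktop by the front edge, on the other side of the stand from the tray; it goes into the rear hole. Origin: centre of its underside, z up. Grip it across, about 52 mm above its underside; 0.15 to 0.3 kg
- honey_jar: honey jar with a dark lid, 61 mm across, 85 mm tall, on the worktop behind the stand beside the mustard; it stays there. Origin: centre of its underside, z up
- mustard_jar: mustard jar with a gold lid, 60 mm across, 80 mm tall, on the worktop behind the stand beside the honey; it stays there. Origin: centre of its underside, z up
There are look-alikes about, which are no part of the job. What is shaped like the new_jar but green or turquoise is not meant.

How it is judged:
By the outcome, as a careful person would: the job done as asked, in the order asked, and still so for the second after the job is handed in, with the robot touching nothing.
It also fails if it takes over 134 s, if anything falls off the work surface, if the arm or the gripper's body presses on something with over 40 N, if the wrist force passes 120 N, or if a joint passes its speed limit or range.

## Robot

A 7-joint arm with a two-finger parallel gripper is mounted at the origin on a cart in front of the work surface, level with it; the furniture and walls round the work are solid. World frame = base frame: x ahead of the robot, y to its left, z up, the work surface at z = 0. Lengths are in m, angles in rad, forces in N, time in s.
With the tool pointing down it reaches from about 0.425 to 0.875 m from the base axis. Payload 4.7 kg.
Tool frame: the origin (TCP) lies on the mounting face of the last link; the fingertips stand 182 mm ahead of it and the grasp point (between the pads) lies ahead of it (ctrl.grip_point_offset is the z of the grasp point in the tool frame, in m); z points along the fingers, y is the line along which they close (so a half turn about z gives the same grasp; the last joint's range is limited). The gripper opens to 87 mm and grips with 3 to 60 N. Pads are 19 mm wide; open, the fingers measure 117 mm over their backs; the gripper's body (75 mm by 190 mm) begins 51 mm behind the grasp point.
Start: joints at [-1.096, 0.321, -0.07, 1.45, 0.023, 1.371, -0.057], TCP at [0.289, 0.582, 0.405] pointing down, gripper open.
Joint ranges: [-2.86, 2.86], [-0.3, 2.09], [-1.38, 1.24], [0.06, 2.45], [-1.56, 4.7], [0.09, 2.05], [-2.69, 2.69]. Speed limits (rad/s): [2.57, 2.57, 3.14, 3.14, 3.14, 3.14, 3.14].

## Interface

Orientations are given as a rotation vector (axis times angle).
In Python, from bench import ctrl gives the robot as it stands.
- The arm moves only by the tool inch_along, called after ">>>" as name(argument=value, ...) on one line, values as JSON. Schema: {"type":"object","properties":{"offsets":{"type":"array","items":{"type":"object","properties":{"trans":{"type":"array","items":{"type":"number"},"minItems":3,"maxItems":3},"twist":{"type":"number"},"aperture":{"type":"number"}},"additionalProperties":false,"required":["aperture"]},"minItems":1,"maxItems":20},"force":{"type":"number"},"only":{"type":"string"},"quiet":{"type":"boolean"},"lines":{"type":"string"}},"required":["offsets"],"additionalProperties":false}. offsets is a list of rows, 1 to 20 of them, each an object with the fields trans (a list: dx, dy, dz in parts of the range, where 1.0 means 0.8 m), twist (a turn about the tool's z in parts of the range, where 1.0 means pi rad), aperture (the opening from 0.0 (shut) to 1.0 (fully open)); a field left out counts as zero (the opening has to be given); each row is the pose to reach, as a shift and turn from the pose commanded when the call began, along the tool's axes at that moment; what a row does not reach only later rows make up. A row lasts 1/10 s, in which the tool goes at most 0.05 m and 0.15 rad, less where a joint would pass 70% of its speed; a pose out of reach is approached as far as the arm can. The fingers move at their own pace and stop on an object; force is the grip in N (left out, the last holds). Time passes only in rows, so rows that do not move let the fingers close. The tool returns the time, the measured TCP pose, the force, the opening and the grip force at its end. only (a regular expression) keeps the lines of the reply that match it, lines (a string "A,B") keeps lines A to B, and quiet returns only ok. No shift or turn number may pass 1 either way. Input that does not fit is refused with a message, and nothing moves.
- ctrl.get_state(): the state, without advancing time (a new reading comes with each control period).
- ctrl.get_image(name): name is "scene" or "top" or "wrist"; returns (picture, depth): 480x640x3 uint8, red, green, blue; 480x640 float32, m along the optical axis (not along the pixel's ray), 0 where there is no reading.
- ctrl.camera_model(name): a dict with "vertical_fov" (degrees; the focal length in pixels is half the picture's height over the tangent of half this angle, whatever the lens; pixels are square), "cx", "cy" (the principal point, pixels), "rvec" (rotation vector, rad) and "tvec" (3), from world to camera coordinates, as OpenCV has them; the wrist camera has in their place "hand_eye" (4x4, takes a point from camera to tool coordinates, whose origin is the TCP and whose axes are the flange's). Camera axes: x right, y down, z forward; pixel columns grow to the right and rows downward; lengths in m; the calibration is good to about 2 mm. A picture is of the moment at which its call begins: read the wrist's pose just before it. camera_model takes no time and is no camera call.
- ctrl.close_job(): hands the job in; it is judged then, once.
The state is a dict: "time": time; "joint_positions": joint angles; "qd": joint speeds; "joint_torque": joint torques, N m; "position": TCP position; "tool_rot": TCP orientation; "ft_force": force on the tool from outside, world axes, zero at the start; "torque": the same for the moment, N m; "grip_width": opening from 0.0 (shut) to 1.0 (fully open); "grip_force": force on a finger pad.
Only numpy, scipy, OpenCV 4.12 (cv2) and the standard library are available. Lean on these libraries where they do the work, as an engineer would, in place of code of your own. Each camera call takes 0.05 s, during which the arm holds its last target. There are 200 camera calls.

## Working session

There is one attempt and no reset: what is moved stays moved. The work goes in short steps, Python scripts to look and compute and a tool call to move; the robot and the scene stay as the last step left them, time stands still between calls to the robot, and variables do not carry over. Pictures are saved under pics/ and viewed, at most 14 in all, crops included, and the job is handed in when it is done.

```bash
ls; mkdir -p pics; python3 - <<'E'
from bench import ctrl
import cv2,numpy as np
s=ctrl.get_state();print(s['time'],s['position'],s['tool_rot'],s['grip_width'],ctrl.grip_point_offset)
for n in("scene","top","wrist"):
    im,d=ctrl.get_image(n);cv2.imwrite(f'pics/{n}0.png',im[...,::-1]);np.save(f'pics/{n}0.npy',d);print(n,ctrl.camera_model(n))
E
```

```text
pics
0.0 [0.28896902 0.58200291 0.40365178] [-7.17357605e-01 -3.05824641e+00  2.97306713e-03] 1.0022379372744747 0.1635
scene {'vertical_fov': 45.009447574460296, 'cx': 327.2889842115913, 'cy': 234.28221408153505, 'rvec': array([ 2.03665546, -0.81544203,  0.45276909]), 'tvec': array([-0.4086128 ,  0.24566385,  1.07765125])}
top {'vertical_fov': 56.759154974177704, 'cx': 319.60730687177767, 'cy': 246.00443755213024, 'rvec': array([ 2.15217407, -2.19345191,  0.10879205]), 'tvec': array([0.01454727, 0.56935992, 1.02791698])}
wrist {'vertical_fov': 62.82143444363251, 'cx': 324.38393541281357, 'cy': 236.2734946352387, 'hand_eye': array([[ 8.59331404e-04, -9.69781814e-01, -2.43972325e-01,
         6.72779871e-02],
       [ 9.99999441e-01,  6.82862120e-04,  8.07893511e-04,
         2.52454515e-04],
       [-6.16880975e-04, -2.43972883e-01,  9.69781858e-01,
         1.92851625e-02],
       [ 0.00000000e+00,  0.00000000e+00,  0.00000000e+00,
         1.00000000e+00]])}
```

View pics/scene0.png

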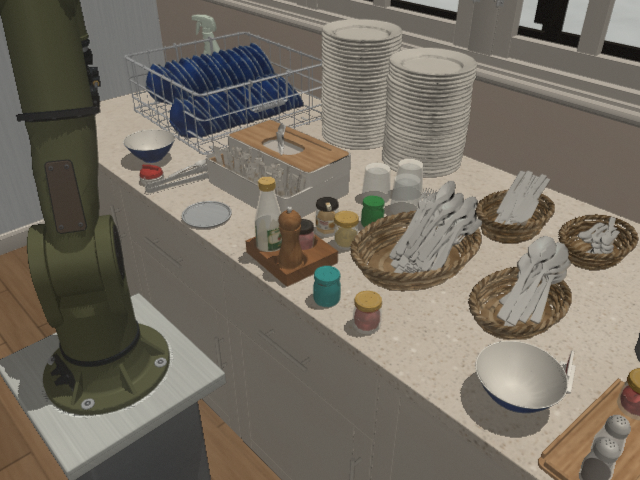

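View pics/top0.png

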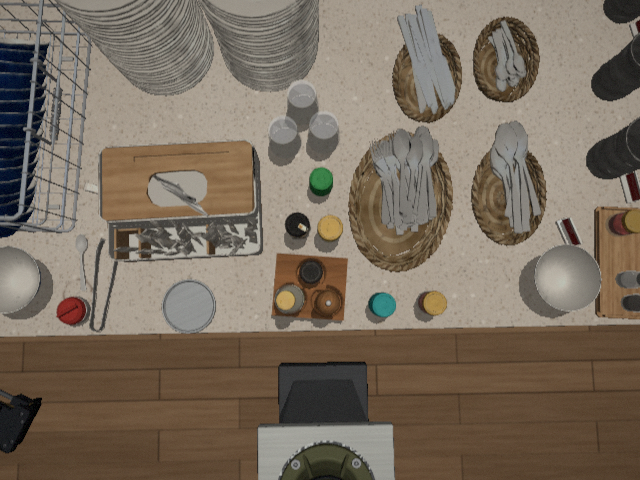

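Scene: bottle (268,225), mill (290,240), old jar's dark lid (305,230), tray (207,214), turquoise jar (327,287), gold-lidded red jar (368,311). The same things in the top view: bottle cap (286,300), mill (327,302), old lid (312,271), tray (189,306), honey (297,225), mustard (330,228).
What could be taken for the new jar: turquoise jar top (383,305); gold-lid mustard top (330,228); gold-lid red jar on the board top (627,222); gold-lid red jar by the edge top (433,302). I choose the last. For the old jar: honey (297,225) or the dark lid in the stand (312,271). I choose the latter.

```bash
cat > h.py <<'E'
import cv2,numpy as np
from bench import ctrl
from scipy.spatial.transform import Rotation as R
def cam(n,st=None):
    m=ctrl.camera_model(n);f=240/np.tan(np.radians(m['vertical_fov'])/2)
    if 'rvec' in m:
        Rc=R.from_rotvec(m['rvec']).as_matrix().T;o=-Rc@m['tvec']
    else:
        T=np.eye(4);T[:3,:3]=R.from_rotvec(st['tool_rot']).as_matrix();T[:3,3]=st['position'];T=T@m['hand_eye'];Rc=T[:3,:3];o=T[:3,3]
    return f,m['cx'],m['cy'],Rc,o
def ray(c,u,v):
    f,cx,cy,Rc,o=c;return o,Rc@np.array([(u-cx)/f,(v-cy)/f,1])
def plane(c,u,v,z):
    o,d=ray(c,u,v);return o+d*(z-o[2])/d[2]
def proj(c,p):
    f,cx,cy,Rc,o=c;q=Rc.T@(np.asarray(p)-o);return q[:2]/q[2]*f+[cx,cy]
def tri(c1,p1,c2,p2):
    o1,d1=ray(c1,*p1);o2,d2=ray(c2,*p2);d1=d1/np.linalg.norm(d1);d2=d2/np.linalg.norm(d2)
    A=np.stack([d1,-d2],1);t=np.linalg.lstsq(A,o2-o1,rcond=None)[0]
    a=o1+t[0]*d1;b=o2+t[1]*d2;return (a+b)/2,np.linalg.norm(a-b)
def pts(c,d):
    f,cx,cy,Rc,o=c;v,u=np.mgrid[:480,:640];P=np.stack([(u-cx)/f*d,(v-cy)/f*d,d],-1);P=P@Rc.T+o;P[d==0]=np.nan;return P
def blob(im,lo,hi,box):
    # hsv mask, largest contour in box -> fitted ellipse
    h=cv2.cvtColor(im,cv2.COLOR_BGR2HSV);m=cv2.inRange(h,lo,hi);k=np.zeros_like(m);x0,y0,x1,y1=box;k[y0:y1,x0:x1]=255
    cs=cv2.findContours(m&k,0,1)[0];c=max(cs,key=cv2.contourArea);c=cv2.convexHull(c);return cv2.fitEllipse(c),cv2.contourArea(c)
E
python3 - <<'E'
from h import *
T=cam('top');S=cam('scene')
t=cv2.imread('pics/top0.png');s=cv2.imread('pics/scene0.png')
Pt=pts(T,np.load('pics/top0.npy'));Ps=pts(S,np.load('pics/scene0.npy'))
for n,(u,v) in dict(bottle=(286,300),mill=(328,301),old=(312,270),tray=(189,306),new=(433,300),turq=(382,303),honey=(297,225),mustard=(330,227),st1=(345,262),st2=(280,262),st3=(345,315)).items(): print(n,Pt[v,u].round(3))
print('scene:')
for n,(u,v) in dict(cap=(267,182),new=(368,300),tray=(207,214)).items(): print(n,Ps[v,u].round(3))
# stand top from depth z~.034
m=(abs(Pt[...,2]-.034)<.006);m[:250]=0;m[325:]=0;m[:,:268]=0;m[:,355:]=0
c=max(cv2.findContours(m.astype(np.uint8),0,2)[0],key=cv2.contourArea);r=cv2.minAreaRect(c);print('stand rect px',r)
print([plane(T,*b,.034)[:2].round(4) for b in cv2.boxPoints(r)],plane(T,*r[0],.034).round(4))
Y=((15,90,90),(32,255,255))
for n,bt,bs in(('new',(415,285,450,320),(350,288,386,312)),('cap',(272,286,300,314),(255,174,280,192))):
    a=blob(t,*Y,bt);b=blob(s,*Y,bs);print(n,a,b,tri(T,a[0][0],S,b[0][0]))
a=[cv2.resize(t[190:330,150:450],None,fx=2.6,fy=2.6),cv2.resize(s[160:340,180:400],None,fx=2,fy=2)]
cv2.imwrite('pics/crop1.png',a[0]);cv2.imwrite('pics/crop2.png',cv2.resize(s[170:340,180:400],None,fx=3.4,fy=3.4))
E
```

```text
bottle [0.448 0.072 0.202]
mill [ 0.443 -0.011  0.168]
old [0.511 0.022 0.079]
tray [0.433 0.32  0.003]
new [ 0.438 -0.25   0.07 ]
turq [ 0.434 -0.134  0.071]
honey [0.612 0.054 0.085]
mustard [ 0.607 -0.02   0.08 ]
st1 [ 0.53  -0.055  0.031]
st2 [0.533 0.098 0.034]
st3 [ 0.404 -0.054 -0.004]
scene:
cap [0.443 0.063 0.2  ]
new [ 0.43  -0.257  0.07 ]
tray [0.441 0.325 0.001]
stand rect px ((309.41748046875, 286.8642883300781), (71.9510269165039, 62.60625457763672), 4.23639440536499)
[array([0.4088, 0.1194]), array([0.5543, 0.1072]), array([ 0.5386, -0.0616]), array([ 0.3934, -0.0472])] [0.4733 0.0294 0.034 ]
new (((434.5693054199219, 302.8184509277344), (23.197282791137695, 24.332426071166992), 155.67822265625), 434.0) (((367.76263427734375, 301.1325988769531), (22.111867904663086, 27.8696231842041), 95.06097412109375), 454.0) (array([ 0.43195944, -0.25432492,  0.06455305]), np.float64(0.0006934962791550542))
cap (((285.16998291015625, 299.8321838378906), (18.868572235107422, 19.379390716552734), 43.9493408203125), 274.0) (((266.4749450683594, 183.5670623779297), (15.704039573669434, 17.884077072143555), 87.26054382324219), 196.0) (array([0.448482  , 0.07405956, 0.18996386]), np.float64(0.0021591075288792468))
```

View pics/crop2.png

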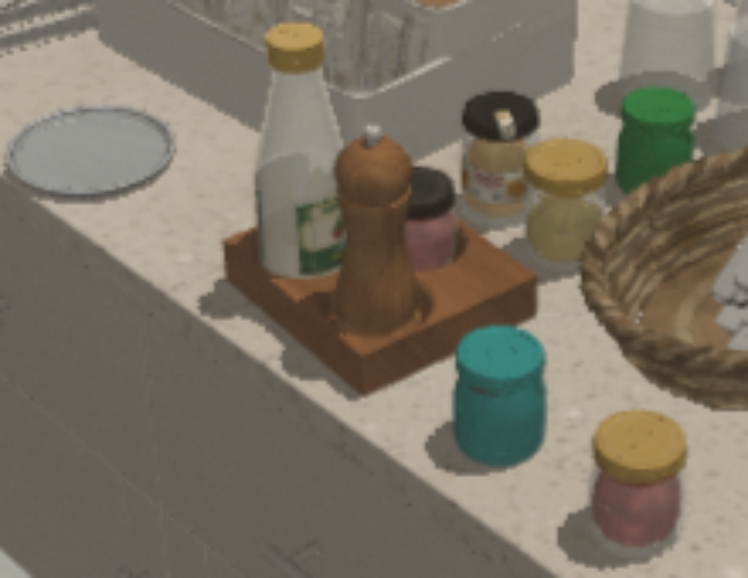

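View pics/crop1.png

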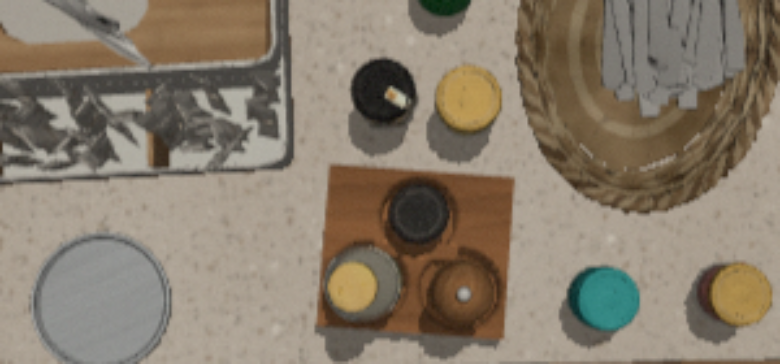

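The crops confirm it: at crop2 (640,480) is a gold-lidded red jam jar, with the turquoise look-alike at (500,395) and the dark old lid in the stand at (428,190). Next I check free space by depth and move the wrist over the stand.

The rows are not in the units I measure in: shifts go in shares of 0.8 m and turns go in shares of pi rad. I convert before sending: -0.42 m / 0.8 = -0.525, -0.05 m / 0.8 = -0.0625, 0.45 rad / 3.1416 = 0.1432.

```bash
python3 - <<'E'
from h import *
Pt=pts(cam('top'),np.load('pics/top0.npy'));X,Y,Z=Pt[...,0],Pt[...,1],Pt[...,2]
for x in np.arange(.36,.64,.03):
    print(f'{x:.2f}',*['%4d'%(1000*np.nanmax(Z[q])) if (q:=(abs(X-x)<.015)&(abs(Y-y)<.02)).any() else '  --' for y in np.arange(.6,-.56,-.04)])
print(*['%4d'%(100*y) for y in np.arange(.6,-.56,-.04)])
s=ctrl.get_state();Rt=R.from_rotvec(s['tool_rot']).as_matrix();print(Rt.round(3),Rt.T@(np.array([.45,.03,.49])-s['position']))
E
```

```text
0.36    3    3    3    2    2    4    8   12   11    2    4    4    4    3    3    4    4    2    3    4    3    4    2    4    4    3    6    4    2    2
0.39   38   37   23    4    6    5   13   12   13    4    4    5    4   34   36   37   38    4   71   72    5   74   64    4    3    6    5    3    4    5
0.42   55   53   21    5    3   11   13    7   12   13    4    4  108  201  155  167  159    4   73   73    4   74   75    5    5    4    3    4   67   68
0.45   48   54   21    3    4   10   13    7   13   11    4    4  119  202  201  172  159    5   73   72    4   74   73    4    4    5    4   67   64   28
0.48    5   21   19    3    4    3   13   12   13    3    4    5   37  197  126   84   37    5    6    4    4    5    4    4    3    3    5   66   39   15
0.51    9   21   20   22    5    4    5   12    6    4    6    5   37   38   84   83   38    4   70   71   71   68    4    4    3    3    4   66   54   20
0.54    9   20   21   84   83  128  126  129  114   84  118   84   37   39   82   82   38   68   71   48   68   71   65    4    4    5    4   66   67   65
0.57   10   19   24   82  117  127  131  126  125  128  131  124   80    3    5   83   82   71   64    9   18   71   70    4    4   54   54   55   65   67
0.60  128    9   24   82   70  129  126  121  127  129  130  128   72   87   90   84   84   70   20   59   57   47   69    6   52   56   70   63   52    6
0.63  211    5    5  126  127  127  127  126  148  151  127  128    3   88   89   82   84   70   11   75   80   72   70   65   54   10   76   72   59    9
  60   55   51   47   43   39   35   31   27   23   19   15   11    7    3    0   -4   -8  -12  -16  -20  -24  -28  -32  -36  -40  -44  -48  -52  -56
[[-0.896  0.445 -0.001]
 [ 0.445  0.896 -0.001]
 [-0.    -0.001 -1.   ]] [-0.3896908  -0.4230035  -0.08542478]
```

>>> inch_along(offsets=[{"trans":[0,0,-0.0625],"twist":0.0477,"aperture":1},{"trans":[-0.125,-0.1375,-0.1],"twist":0.0955,"aperture":1},{"trans":[-0.25,-0.25,-0.1],"twist":0.1432,"aperture":1},{"trans":[-0.4875,-0.525,-0.1063],"twist":0.3533,"aperture":1},{"trans":[-0.4875,-0.525,-0.1063],"twist":0.3533,"aperture":1},{"trans":[-0.4875,-0.525,-0.1063],"twist":0.3533,"aperture":1},{"trans":[-0.4875,-0.525,-0.1063],"twist":0.3533,"aperture":1},{"trans":[-0.4875,-0.525,-0.1063],"twist":0.3533,"aperture":1},{"trans":[-0.4875,-0.525,-0.1063],"twist":0.3533,"aperture":1},{"trans":[-0.4875,-0.525,-0.1063],"twist":0.3533,"aperture":1},{"trans":[-0.4875,-0.525,-0.1063],"twist":0.3533,"aperture":1},{"trans":[-0.4875,-0.525,-0.1063],"twist":0.3533,"aperture":1},{"trans":[-0.4875,-0.525,-0.1063],"twist":0.3533,"aperture":1},{"trans":[-0.4875,-0.525,-0.1063],"twist":0.3533,"aperture":1},{"trans":[-0.4875,-0.525,-0.1063],"twist":0.3533,"aperture":1},{"trans":[-0.4875,-0.525,-0.1063],"twist":0.3533,"aperture":1},{"trans":[-0.4875,-0.525,-0.1063],"twist":0.3533,"aperture":1}])

```text
time: 1.85
position: [0.4514, 0.0342, 0.4895]
tool_rot: [-2.218, -2.225, 0.001]
ft_force: [0.3, 0.2, 1.3]
grip_width: 1.0
grip_force: 0.0
```

Depth shows the cutlery caddy from x≈0.53 back, 130 mm high, so fingers will go along y at the tray. Now two wrist views of the stand.

Scaled: -0.09 m / 0.8 = -0.1125, -0.045 m / 0.8 = -0.0563.

```bash
cat > snap.py <<'E'
import sys,pickle
from h import *
n=sys.argv[1];s=ctrl.get_state();im,d=ctrl.get_image('wrist');cv2.imwrite(f'pics/{n}.png',im[...,::-1]);pickle.dump((s,d),open(f'pics/{n}.pkl','wb'))
E
python3 snap.py w1
```

>>> inch_along(offsets=[{"trans":[-0.0563,0,0],"aperture":1},{"trans":[-0.1125,0,0],"aperture":1},{"trans":[-0.1125,0,0],"aperture":1},{"trans":[-0.1125,0,0],"aperture":1}])

```text
time: 2.3
position: [0.4515, -0.0576, 0.4899]
tool_rot: [-2.223, -2.22, -0.001]
ft_force: [-0.8, 0.5, -0.1]
grip_width: 1.001
grip_force: 0.0
```

```bash
python3 snap.py w2
python3 -c "
import cv2,numpy as np
a,b=cv2.imread('pics/w1.png'),cv2.imread('pics/w2.png');cv2.imwrite('pics/w12.png',cv2.resize(np.hstack([a,b]),(800,300)))"
```

```text
(no output)
```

View pics/w12.png

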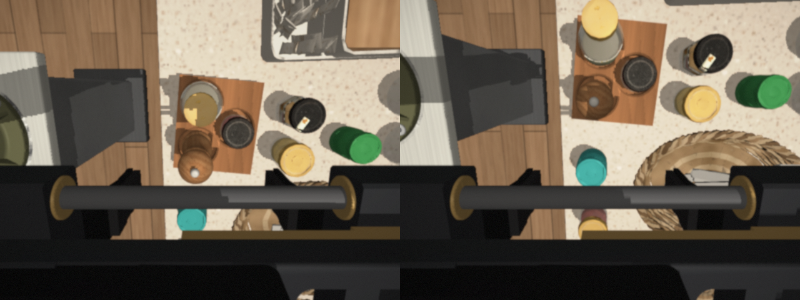

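The left panel (w1) shows the cap at ≈(200,108), mill knob at (194,173) and old lid at (236,130). In the right panel (w2) they are at (600,18), (594,100) and (638,73). Full-size pixels are 1.6 times these.

```bash
cat > meas.py <<'E'
from h import *
import pickle,sys
def load(n):
    s,d=pickle.load(open(f'pics/{n}.pkl','rb'));return cv2.imread(f'pics/{n}.png'),cam('wrist',s),d
def top(n,box,band=.006):
    im,c,d=load(n);P=pts(c,d);x0,y0,x1,y1=box;Z=P[y0:y1,x0:x1,2];zm=np.nanpercentile(Z[Z<.3],97)
    m=(abs(Z-zm)<band).astype(np.uint8);k=max(cv2.findContours(m,0,1)[0],key=cv2.contourArea)
    e=cv2.fitEllipse(cv2.convexHull(k));u,v=e[0][0]+x0,e[0][1]+y0
    return c,(u,v),zm,e[1]
E
python3 - <<'E'
from meas import *
B=dict(cap=((270,125,360,215),(275,0,370,75)),mill=((275,235,345,300),(270,120,350,200)),old=((345,175,410,240),(345,85,420,150)),honey=((440,145,530,215),(450,45,540,120)),must=((440,220,510,290),(440,130,520,200)))
for n,(b1,b2) in B.items():
    c1,p1,z1,s1=top('w1',b1);c2,p2,z2,s2=top('w2',b2)
    P,e=tri(c1,p1,c2,p2);print(n,np.round(p1,1),np.round(p2,1),'depth z',z1.round(4),z2.round(4),'tri',P.round(4),'gap',e.round(4),'ell',np.round(s1,0),np.round(s2,0),'onplane',plane(c1,*p1,z1).round(4)[:2],plane(c2,*p2,z2).round(4)[:2])
# stand top corners from wood mask w1,w2 on z=.034
for n in('w1','w2'):
    im,c,d=load(n);P=pts(c,d);q=(abs(P[...,2]-.034)<.007)&(P[...,0]>.38)&(P[...,0]<.575)&(abs(P[...,1]-.03)<.12)
    h=cv2.cvtColor(im,cv2.COLOR_BGR2HSV);q&=(h[...,1]>90)
    k=max(cv2.findContours(q.astype(np.uint8),0,1)[0],key=cv2.contourArea).reshape(-1,2)
    W=np.float32([plane(c,u,v,.034)[:2] for u,v in k]);r=cv2.minAreaRect(W*1000);print('stand',r)
E
```

```text
cap [321.  175.4] [319.4  30.1] depth z 0.2008 0.2011 tri [0.448  0.0758 0.197 ] gap 0.0002 ell [54. 55.] [59. 66.] onplane [0.4481 0.0761] [0.4479 0.0748]
mill [311.4 276.6] [309.7 163.1] depth z 0.1686 0.1671 tri [ 0.4399 -0.0092  0.1666] gap 0.0003 ell [14. 15.] [16. 17.] onplane [ 0.4401 -0.0085] [ 0.4398 -0.0092]
old [380.8 213. ] [383.5 118.9] depth z 0.0827 0.0822 tri [0.5077 0.027  0.0778] gap 0.0001 ell [50. 52.] [54. 57.] onplane [0.5071 0.028 ] [0.507  0.0268]
honey [492.4 185. ] [501.7  85.7] depth z 0.0869 0.087 tri [0.6158 0.0564 0.0825] gap 0.0001 ell [54. 60.] [58. 67.] onplane [0.614  0.0569] [0.6138 0.0558]
must [474.6 256.2] [482.7 166.9] depth z 0.082 0.0821 tri [ 0.6075 -0.0184  0.0773] gap 0.0001 ell [53. 57.] [58. 62.] onplane [ 0.6057 -0.017 ] [ 0.6055 -0.0181]
stand ((475.05633544921875, 30.66933822631836), (167.38282775878906, 145.433349609375), 84.72394561767578)
stand ((474.8936767578125, 31.000259399414062), (167.10714721679688, 145.39913940429688), 84.76599884033203)
```

All are consistent with the given sizes: the stand measures 167×145 mm at (0.475, 0.031), yaw −5.3°. The hole positions computed from it match the bottle, mill and old jar within 1 mm. Now the bottle.

Scaled: 0.151 m / 0.8 = 0.1888, 0.133 m / 0.8 = 0.1663.

>>> inch_along(offsets=[{"trans":[0.0563,-0.0025,0],"aperture":1},{"trans":[0.1125,-0.0038,0],"aperture":1},{"trans":[0.1663,-0.0044,0],"aperture":1},{"trans":[0.1663,-0.0044,0.0375],"aperture":1},{"trans":[0.1663,-0.0044,0.0875],"aperture":1},{"trans":[0.1663,-0.0044,0.1375],"aperture":1},{"trans":[0.1663,-0.0044,0.175],"aperture":1},{"trans":[0.1663,-0.0044,0.1888],"aperture":1},{"trans":[0.1663,-0.0044,0.1888],"aperture":1},{"trans":[0.1663,-0.0044,0.1888],"aperture":1}], force=20)

```text
time: 3.35
position: [0.4487, 0.0764, 0.3401]
tool_rot: [2.219, 2.222, 0.003]
ft_force: [1.4, -0.7, 0.7]
grip_width: 0.997
grip_force: 0.0
```

```bash
python3 -c "
from h import *
s=ctrl.get_state();print(s['position'],R.from_rotvec(s['tool_rot']).as_matrix().round(3))"
```

```text
[0.44867395 0.07644501 0.34010234] [[-0.001  1.     0.002]
 [ 1.     0.001  0.001]
 [ 0.001  0.002 -1.   ]]
```

>>> inch_along(offsets=[{"aperture":0.3},{"aperture":0.3},{"aperture":0.3},{"aperture":0.3},{"aperture":0.3},{"aperture":0.3},{"aperture":0.3},{"aperture":0.3}], force=30)

```text
time: 4.15
position: [0.4482, 0.0756, 0.3387]
tool_rot: [2.221, 2.221, 0.0]
ft_force: [0.6, -0.5, -0.7]
grip_width: 0.493
grip_force: 29.6
```

>>> inch_along(offsets=[{"trans":[0,0,-0.0125],"aperture":0.3},{"trans":[0,0,-0.0313],"aperture":0.3},{"trans":[0,0,-0.05],"aperture":0.3},{"trans":[0,0,-0.075],"aperture":0.3},{"trans":[0,0,-0.075],"aperture":0.3}])

```text
time: 4.65
position: [0.4489, 0.0756, 0.4014]
tool_rot: [2.22, 2.22, 0.007]
ft_force: [0.2, 0.4, -2.9]
grip_width: 0.491
grip_force: 29.4
```

Opening 0.493 (43 mm) is wider than the 39 mm cap. The fingertips, not the grasp point, belong at 165 mm, so I set the bottle back down and regrip 18 mm higher.

Scaled: 0.06 m / 0.8 = 0.075, 0.058 m / 0.8 = 0.0725.

>>> inch_along(offsets=[{"trans":[0,0,0.0375],"aperture":0.3},{"trans":[0,0,0.0625],"aperture":0.3},{"trans":[0,0,0.0725],"aperture":0.3},{"trans":[0,0,0.075],"aperture":0.3},{"trans":[0,0,0.075],"aperture":0.3},{"trans":[0,0,0.075],"aperture":0.6},{"trans":[0,0,0.075],"aperture":0.7},{"trans":[0,0,0.075],"aperture":0.7},{"trans":[0,0,0.0513],"aperture":0.7},{"trans":[0,0,0.0513],"aperture":0.7},{"trans":[0,0,0.0513],"aperture":0.3},{"trans":[0,0,0.0513],"aperture":0.3},{"trans":[0,0,0.0513],"aperture":0.3},{"trans":[0,0,0.0513],"aperture":0.3},{"trans":[0,0,0.0513],"aperture":0.3}])

```text
time: 6.15
position: [0.448, 0.0756, 0.3572]
tool_rot: [-2.221, -2.221, 0.001]
ft_force: [0.6, -0.1, -2.7]
grip_width: 0.443
grip_force: 29.8
```

>>> inch_along(offsets=[{"trans":[0,0,-0.0125],"aperture":0.3},{"trans":[0,0,-0.0375],"aperture":0.3},{"trans":[0,0,-0.075],"aperture":0.3},{"trans":[0,0,-0.075],"aperture":0.3}])

```text
time: 6.55
position: [0.4493, 0.0757, 0.4218]
tool_rot: [2.22, 2.219, 0.011]
ft_force: [-0.0, -0.2, -1.7]
grip_width: 0.441
grip_force: 29.8
```

Now 38.5 mm, so it has the cap. The bottle goes to (0.448, 0.18), between stand and tray.

Scaled: 0.105 m / 0.8 = 0.1313, 0.07 m / 0.8 = 0.0875.

>>> inch_along(offsets=[{"trans":[0.0375,0,0],"aperture":0.3},{"trans":[0.0875,0,0],"aperture":0.3},{"trans":[0.125,0,0],"aperture":0.3},{"trans":[0.1313,0,0],"aperture":0.3},{"trans":[0.1313,0,0],"aperture":0.3},{"trans":[0.1313,0,0.0375],"aperture":0.3},{"trans":[0.1313,0,0.0625],"aperture":0.3},{"trans":[0.1313,0,0.075],"aperture":0.3},{"trans":[0.1313,0,0.0825],"aperture":0.3},{"trans":[0.1313,0,0.0863],"aperture":0.3},{"trans":[0.1313,0,0.0863],"aperture":0.3},{"trans":[0.1313,0,0.0863],"aperture":0.3}])

```text
time: 7.75
position: [0.4485, 0.1806, 0.3496]
tool_rot: [2.221, 2.221, 0.002]
ft_force: [0.0, 0.4, -2.8]
grip_width: 0.442
grip_force: 29.7
```

Scaled: 0.002 m / 0.8 = 0.0025, 0.001 m / 0.8 = 0.0013.

>>> inch_along(offsets=[{"trans":[0,0,0.0013],"aperture":0.3},{"trans":[0,0,0.0025],"aperture":0.3},{"trans":[0,0,0.0025],"aperture":0.3}])

```text
time: 8.05
position: [0.4484, 0.1806, 0.3473]
tool_rot: [2.221, 2.221, 0.002]
ft_force: [-1.1, -0.2, -0.9]
grip_width: 0.44
grip_force: 29.8
```

>>> inch_along(offsets=[{"aperture":0.5},{"aperture":0.7},{"aperture":0.8},{"aperture":0.8},{"trans":[0,0,-0.05],"aperture":0.9},{"trans":[0,0,-0.1],"aperture":1},{"trans":[0,0,-0.125],"aperture":1},{"trans":[0,0,-0.125],"aperture":1}])

```text
time: 8.85
position: [0.4489, 0.1808, 0.4504]
tool_rot: [2.22, 2.22, 0.01]
ft_force: [0.0, 0.2, -1.2]
grip_width: 0.98
grip_force: 0.0
```

```bash
python3 -c "
from h import *
s=ctrl.get_state();print(s['position'],R.from_rotvec(s['tool_rot']).as_matrix().round(3))"
```

```text
[0.44888592 0.18078914 0.45037551] [[-0.     1.     0.006]
 [ 1.    -0.     0.004]
 [ 0.004  0.006 -1.   ]]
```

>>> inch_along(offsets=[{"trans":[-0.0563,-0.0025,0],"aperture":1},{"trans":[-0.1125,-0.005,0],"aperture":1},{"trans":[-0.1688,-0.0075,0],"aperture":1},{"trans":[-0.225,-0.01,0],"aperture":1},{"trans":[-0.2369,-0.01,0],"aperture":1},{"trans":[-0.2369,-0.01,0.0375],"aperture":1},{"trans":[-0.2369,-0.01,0.0875],"aperture":1},{"trans":[-0.2369,-0.01,0.1375],"aperture":1},{"trans":[-0.2369,-0.01,0.1625],"aperture":1},{"trans":[-0.2369,-0.01,0.1763],"aperture":1},{"trans":[-0.2369,-0.01,0.1763],"aperture":1},{"trans":[-0.2369,-0.01,0.1763],"aperture":1}])

```text
time: 10.05
position: [0.4406, -0.0086, 0.3065]
tool_rot: [2.221, 2.221, 0.001]
ft_force: [-0.5, 0.1, 0.6]
grip_width: 1.001
grip_force: 0.0
```

>>> inch_along(offsets=[{"aperture":0.4},{"aperture":0.4},{"aperture":0.4},{"aperture":0.4},{"aperture":0.4},{"aperture":0.4}], force=25)

```text
time: 10.65
position: [0.4402, -0.0089, 0.3059]
tool_rot: [2.221, 2.221, 0.0]
ft_force: [0.9, -0.1, 0.4]
grip_width: 0.538
grip_force: 23.0
```

>>> inch_along(offsets=[{"aperture":0.4},{"aperture":0.4}])

```text
time: 10.85
position: [0.4402, -0.0089, 0.3058]
tool_rot: [2.221, 2.221, 0.001]
ft_force: [0.4, -0.4, 0.1]
grip_width: 0.539
grip_force: 25.0
```

>>> inch_along(offsets=[{"trans":[0,0,-0.0125],"aperture":0.4},{"trans":[0,0,-0.0375],"aperture":0.4},{"trans":[0,0,-0.075],"aperture":0.4},{"trans":[0,0,-0.125],"aperture":0.4},{"trans":[0,0,-0.1375],"aperture":0.4},{"trans":[0,0,-0.1375],"aperture":0.4}])

```text
time: 11.45
position: [0.4405, -0.009, 0.4175]
tool_rot: [2.22, 2.22, 0.005]
ft_force: [-0.3, 1.5, -2.7]
grip_width: 0.537
grip_force: 25.0
```

```bash
python3 - <<'E'
from h import *
im,d=ctrl.get_image('scene');cv2.imwrite('pics/s1.png',cv2.resize(im[120:340,140:420,::-1],None,fx=2.5,fy=2.5))
E
```

```text
(no output)
```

View pics/s1.png

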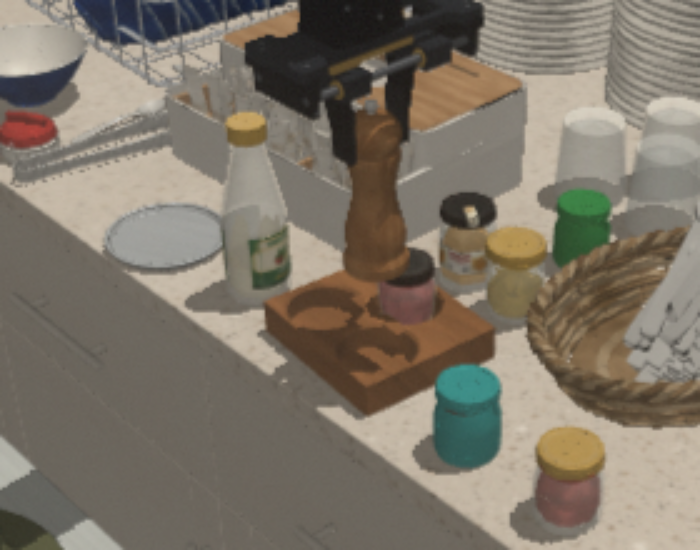

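The bottle stands upright at (255,215) between the tray and the stand. The mill (375,200) is held upright with both front holes empty. Next, the mill goes beyond the new jar to y = −0.40.

Scaled: -0.39 m / 0.8 = -0.4875, 0.12 m / 0.8 = 0.15.

>>> inch_along(offsets=[{"trans":[-0.0375,0,0],"aperture":0.4},{"trans":[-0.1,0,0],"aperture":0.4},{"trans":[-0.1625,0,0],"aperture":0.4},{"trans":[-0.225,0,0],"aperture":0.4},{"trans":[-0.2875,0,0],"aperture":0.4},{"trans":[-0.35,0,0],"aperture":0.4},{"trans":[-0.4125,0,0],"aperture":0.4},{"trans":[-0.4625,0,0],"aperture":0.4},{"trans":[-0.4875,0,0],"aperture":0.4},{"trans":[-0.4875,0,0],"aperture":0.4},{"trans":[-0.4875,0,0.05],"aperture":0.4},{"trans":[-0.4875,0,0.1],"aperture":0.4},{"trans":[-0.4875,0,0.125],"aperture":0.4},{"trans":[-0.4875,0,0.14],"aperture":0.4},{"trans":[-0.4875,0,0.1475],"aperture":0.4},{"trans":[-0.4875,0,0.15],"aperture":0.4},{"trans":[-0.4875,0,0.15],"aperture":0.4}])

```text
time: 13.2
position: [0.4404, -0.3991, 0.2965]
tool_rot: [2.22, 2.221, 0.001]
ft_force: [0.3, 0.1, -1.4]
grip_width: 0.538
grip_force: 25.0
```

Scaled: 0.002 m / 0.8 = 0.0025, 0.001 m / 0.8 = 0.0013.

>>> inch_along(offsets=[{"trans":[0,0,0.0013],"aperture":0.4},{"trans":[0,0,0.0025],"aperture":0.4},{"trans":[0,0,0.0025],"aperture":0.4}])

```text
time: 13.5
position: [0.4406, -0.3997, 0.2959]
tool_rot: [2.219, 2.219, 0.001]
ft_force: [-0.8, 1.4, 5.8]
grip_width: 0.538
grip_force: 25.0
```

>>> inch_along(offsets=[{"aperture":0.6},{"aperture":0.8},{"aperture":0.8},{"trans":[0,0,-0.05],"aperture":0.9},{"trans":[0,0,-0.1125],"aperture":1},{"trans":[0,0,-0.1375],"aperture":1},{"trans":[0,0,-0.1375],"aperture":1}])

```text
time: 14.2
position: [0.4404, -0.4, 0.4073]
tool_rot: [2.217, 2.217, 0.002]
ft_force: [-0.5, 0.8, -0.1]
grip_width: 0.979
grip_force: 0.0
```

```bash
python3 -c "
from h import *
s=ctrl.get_state();print(s['position'],R.from_rotvec(s['tool_rot']).as_matrix().round(3),s['joint_positions'].round(2))"
```

```text
[ 0.440431   -0.39998166  0.40727771] [[ 0.     1.     0.005]
 [ 1.    -0.    -0.003]
 [-0.003  0.005 -1.   ]] [-0.16  0.31  1.04  1.62 -0.27  1.36  0.92]
```

Scaled: 0.4275 m / 0.8 = 0.5344, 0.06 m / 0.8 = 0.075, -1.8 rad / 3.1416 = -0.573.

>>> inch_along(offsets=[{"trans":[0.025,0,0],"twist":-0.0477,"aperture":1},{"trans":[0.075,0.0125,0],"twist":-0.0955,"aperture":1},{"trans":[0.125,0.025,0],"twist":-0.1432,"aperture":1},{"trans":[0.1875,0.0375,0],"twist":-0.191,"aperture":1},{"trans":[0.25,0.05,0],"twist":-0.2387,"aperture":1},{"trans":[0.3125,0.0625,0],"twist":-0.2865,"aperture":1},{"trans":[0.375,0.075,0],"twist":-0.3342,"aperture":1},{"trans":[0.4375,0.0825,0],"twist":-0.382,"aperture":1},{"trans":[0.5,0.0825,0],"twist":-0.4297,"aperture":1},{"trans":[0.5344,0.0825,0],"twist":-0.4775,"aperture":1},{"trans":[0.5344,0.0825,0],"twist":-0.5252,"aperture":1},{"trans":[0.5344,0.0825,0],"twist":-0.573,"aperture":1},{"trans":[0.5344,0.0825,0],"twist":-0.573,"aperture":1},{"trans":[0.5344,0.0825,0],"twist":-0.573,"aperture":1}])

```text
time: 15.6
position: [0.5059, 0.0286, 0.4029]
tool_rot: [0.353, -3.12, 0.0]
ft_force: [-1.2, 0.6, -0.5]
grip_width: 1.0
grip_force: 0.0
```

```bash
python3 snap.py w3;  cat > go.py <<'E'
import sys
from h import *
s=ctrl.get_state();M=R.from_rotvec(s['tool_rot']).as_matrix();t=np.array([float(a) for a in sys.argv[1:4]])
print('pos',s['position'].round(4),'shift',(M.T@(t-s['position'])).round(4),'yaw of tool y',np.degrees(np.arctan2(M[1,1],M[0,1])).round(1),'j',s['joint_positions'].round(2))
E
python3 go.py .507 .0275 .2265
python3 - <<'E'
from meas import *
im,c,d=load('w3')
for z,p in((.08,(.507,.0275,.08)),): print('lid expected px',proj(c,p).round(0))
cv2.imwrite('pics/w3v.png',im)
E
```

```text
pos [0.5059 0.0284 0.4031] shift [-0.001  -0.0012  0.1766] yaw of tool y 102.9 j [-0.73  0.    0.62  1.82 -0.    1.32  1.69]
lid expected px [321. 226.]
```

View pics/w3.png

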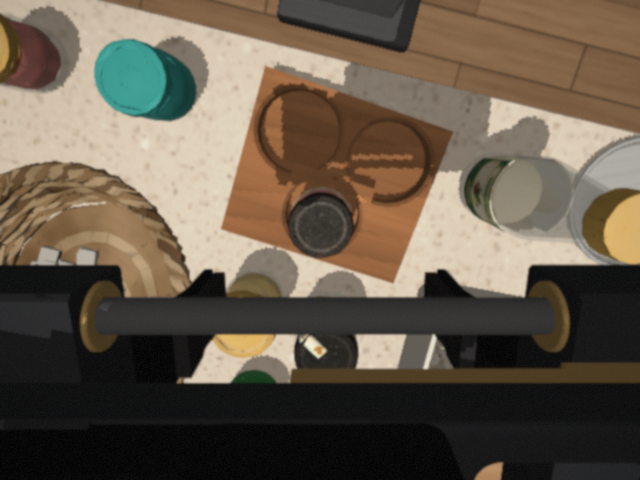

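The old lid is at (320,226), where I predicted it (321,226). Both front holes are empty and the bottle stands at right. Descend and grip.

Scaled: 0.1765 m / 0.8 = 0.2206, 0.17 m / 0.8 = 0.2125.

>>> inch_along(offsets=[{"trans":[-0.0013,-0.0013,0.05],"aperture":1},{"trans":[-0.0013,-0.0013,0.1],"aperture":1},{"trans":[-0.0013,-0.0013,0.15],"aperture":1},{"trans":[-0.0013,-0.0013,0.1875],"aperture":1},{"trans":[-0.0013,-0.0013,0.2125],"aperture":1},{"trans":[-0.0013,-0.0013,0.2206],"aperture":1},{"trans":[-0.0013,-0.0013,0.2206],"aperture":1},{"trans":[-0.0013,-0.0013,0.2206],"aperture":1}])

```text
time: 16.45
position: [0.5079, 0.0278, 0.2283]
tool_rot: [-0.358, 3.119, 0.0]
ft_force: [0.1, 0.3, 0.2]
grip_width: 0.997
grip_force: 0.0
```

>>> inch_along(offsets=[{"aperture":0.4},{"aperture":0.4},{"aperture":0.4},{"aperture":0.4},{"aperture":0.4},{"aperture":0.4},{"aperture":0.4}], force=25)

```text
time: 17.15
position: [0.5075, 0.0275, 0.2274]
tool_rot: [-0.359, 3.121, -0.001]
ft_force: [0.6, -1.4, 0.2]
grip_width: 0.588
grip_force: 24.6
```

Scaled: -0.21 m / 0.8 = -0.2625, -0.17 m / 0.8 = -0.2125.

>>> inch_along(offsets=[{"trans":[0,0,-0.0125],"aperture":0.4},{"trans":[0,0,-0.0375],"aperture":0.4},{"trans":[0,0,-0.0875],"aperture":0.4},{"trans":[0,0,-0.15],"aperture":0.4},{"trans":[0,0,-0.2125],"aperture":0.4},{"trans":[0,0,-0.2625],"aperture":0.4},{"trans":[0,0,-0.2625],"aperture":0.4},{"trans":[0,0,-0.2625],"aperture":0.4}])

```text
time: 17.95
position: [0.5071, 0.0278, 0.4377]
tool_rot: [-0.359, 3.12, 0.001]
ft_force: [-0.6, -0.4, -3.9]
grip_width: 0.584
grip_force: 24.6
```

```bash
python3 go.py .435 .33 .437; python3 - <<'E'
from h import *
# tray: ellipse of rim from top and scene
T=cam('top');S=cam('scene');t=cv2.imread('pics/top0.png')
Pt=pts(T,np.load('pics/top0.npy'))
m=(Pt[...,2]>.0075)&(Pt[...,2]<.02);m[:275]=0;m[338:]=0;m[:,:155]=0;m[:,222:]=0
g=cv2.cvtColor(t,cv2.COLOR_BGR2HSV);sat=(g[...,1]<28).astype(np.uint8)*255;sat[:275]=0;sat[338:]=0;sat[:,:155]=0;sat[:,222:]=0
for q in(m.astype(np.uint8),sat):
    k=max(cv2.findContours(q,0,1)[0],key=cv2.contourArea);e=cv2.fitEllipse(cv2.convexHull(k));print(e,plane(T,*e[0],.01).round(4))
s=cv2.imread('pics/scene0.png');g=cv2.cvtColor(s,cv2.COLOR_BGR2HSV);sat=(g[...,1]<28).astype(np.uint8)*255;k0=np.zeros_like(sat);k0[198:232,178:236]=255
k=max(cv2.findContours(sat&k0,0,1)[0],key=cv2.contourArea);e2=cv2.fitEllipse(cv2.convexHull(k));print(e2,plane(S,*e2[0],.01).round(4),tri(T,e[0],S,e2[0]))
E
```

```text
pos [0.5071 0.0278 0.4377] shift [0.0015 0.3106 0.001 ] yaw of tool y 103.1 j [-0.74 -0.02  0.63  1.77  0.01  1.39  1.69]
((189.44485473632812, 285.864501953125), (12.513772964477539, 31.272422790527344), 91.54232025146484) [0.4813 0.317  0.01  ]
((188.28721618652344, 305.8722229003906), (53.71714782714844, 55.04297637939453), 31.85597038269043) [0.4338 0.3193 0.01  ]
((206.06263732910156, 213.9493408203125), (26.6021728515625, 50.03421401977539), 83.95001220703125) [0.4317 0.3137 0.01  ] (array([0.43438306, 0.31988697, 0.00619535]), np.float64(0.0017170889273306952))
```

Tray centre is (0.434, 0.320) at rim height 6–10 mm, as expected. The old jar goes there, 7 mm off centre and away from the bottle.

Scaled: 0.308 m / 0.8 = 0.385, 0.23 m / 0.8 = 0.2875.

>>> inch_along(offsets=[{"trans":[0,0.0375,0],"aperture":0.4},{"trans":[0.0013,0.1,0],"aperture":0.4},{"trans":[0.0013,0.1625,0],"aperture":0.4},{"trans":[0.0025,0.225,0],"aperture":0.4},{"trans":[0.0038,0.2875,0],"aperture":0.4},{"trans":[0.0038,0.35,0],"aperture":0.4},{"trans":[0.0038,0.385,0],"aperture":0.4},{"trans":[0.0038,0.385,0],"aperture":0.4},{"trans":[0.0038,0.385,0.05],"aperture":0.4},{"trans":[0.0038,0.385,0.1125],"aperture":0.4},{"trans":[0.0038,0.385,0.175],"aperture":0.4},{"trans":[0.0038,0.385,0.225],"aperture":0.4},{"trans":[0.0038,0.385,0.25],"aperture":0.4},{"trans":[0.0038,0.385,0.2625],"aperture":0.4},{"trans":[0.0038,0.385,0.2675],"aperture":0.4},{"trans":[0.0038,0.385,0.2675],"aperture":0.4},{"trans":[0.0038,0.385,0.2675],"aperture":0.4}])

```text
time: 19.65
position: [0.435, 0.3273, 0.2245]
tool_rot: [-0.359, 3.119, 0.002]
ft_force: [-0.5, -0.7, -2.5]
grip_width: 0.584
grip_force: 24.6
```

>>> inch_along(offsets=[{"trans":[0,0,0.0013],"aperture":0.4},{"trans":[0,0,0.0025],"aperture":0.4},{"trans":[0,0,0.0025],"aperture":0.4}])

```text
time: 19.95
position: [0.4345, 0.3272, 0.2217]
tool_rot: [-0.359, 3.12, 0.001]
ft_force: [-1.0, -0.1, -2.6]
grip_width: 0.588
grip_force: 24.6
```

Scaled: 0.002 m / 0.8 = 0.0025, 0.001 m / 0.8 = 0.0013.

>>> inch_along(offsets=[{"trans":[0,0,0.0013],"aperture":0.4},{"trans":[0,0,0.0025],"aperture":0.4},{"trans":[0,0,0.0025],"aperture":0.4}])

```text
time: 20.25
position: [0.4348, 0.3272, 0.2203]
tool_rot: [-0.359, 3.12, 0.001]
ft_force: [-1.0, -1.3, 4.6]
grip_width: 0.587
grip_force: 24.7
```

Scaled: -0.21 m / 0.8 = -0.2625, -0.18 m / 0.8 = -0.225.

>>> inch_along(offsets=[{"aperture":0.6},{"aperture":0.8},{"aperture":0.9},{"trans":[0,0,-0.0375],"aperture":1},{"trans":[0,0,-0.1],"aperture":1},{"trans":[0,0,-0.1625],"aperture":1},{"trans":[0,0,-0.225],"aperture":1},{"trans":[0,0,-0.2625],"aperture":1},{"trans":[0,0,-0.2625],"aperture":1},{"trans":[0.0125,-0.0625,-0.2625],"aperture":1}])

```text
time: 21.25
position: [0.4342, 0.283, 0.429]
tool_rot: [-0.376, 3.118, 0.004]
ft_force: [0.8, 0.2, -1.5]
grip_width: 0.998
grip_force: 0.0
```

>>> inch_along(offsets=[{"trans":[0.015,-0.0625,0],"aperture":1},{"trans":[0.03,-0.125,0],"aperture":1},{"trans":[0.045,-0.1875,0],"aperture":1},{"trans":[0.06,-0.25,0],"aperture":1},{"trans":[0.075,-0.3125,0],"aperture":1},{"trans":[0.09,-0.375,0],"aperture":1},{"trans":[0.105,-0.4375,0],"aperture":1},{"trans":[0.12,-0.5,0],"aperture":1},{"trans":[0.135,-0.5625,0],"aperture":1},{"trans":[0.15,-0.625,0],"aperture":1},{"trans":[0.155,-0.645,0],"aperture":1},{"trans":[0.155,-0.645,0],"aperture":1},{"trans":[0.155,-0.645,0],"aperture":1}])

```text
time: 22.55
position: [0.4323, -0.2533, 0.4283]
tool_rot: [0.357, -3.12, -0.001]
ft_force: [0.4, 0.4, -0.2]
grip_width: 1.001
grip_force: 0.0
```

```bash
python3 snap.py w4; python3 - <<'E'
from meas import *
im,c,d=load('w4');print('expected',proj(c,(.432,-.254,.07)).round(0))
P=pts(c,d);q=(abs(P[...,0]-.432)<.06)&(abs(P[...,1]+.254)<.06)&(P[...,2]>.06)&(P[...,2]<.09)
k=max(cv2.findContours(q.astype(np.uint8),0,1)[0],key=cv2.contourArea);e=cv2.fitEllipse(cv2.convexHull(k));print(e,np.median(P[q][:,2]),plane(c,*e[0],.07))
t,_=ctrl.get_image('top');T=cam('top');t=t[...,::-1].copy();cv2.imwrite('pics/top4.png',t)
b=blob(t,(15,90,90),(32,255,255),(415,285,450,320));print(b,tri(c,e[0],T,b[0][0]),plane(T,*b[0][0],.07))
cv2.imwrite('pics/c4.png',cv2.resize(np.hstack([im[:,:],t]),(800,300)))
E
python3 go.py .432 -.254 .2165
```

```text
expected [322. 216.]
((324.9070739746094, 214.58128356933594), (61.679046630859375, 62.087013244628906), 58.485252380371094) 0.07068869952849233 [ 0.4303613  -0.25196076  0.07      ]
(((432.14031982421875, 293.2640686035156), (4.469573497772217, 14.376692771911621), 77.42789459228516), 41.0) (array([ 0.44584667, -0.25449214,  0.02551648]), np.float64(0.016888941090696375)) [ 0.45340025 -0.24813303  0.07      ]
pos [ 0.4329 -0.2518  0.4285] shift [ 0.0012 -0.0022  0.212 ] yaw of tool y 103.3 j [-0.63 -0.08  1.07  1.81  0.07  1.38  2.23]
```

View pics/c4.png

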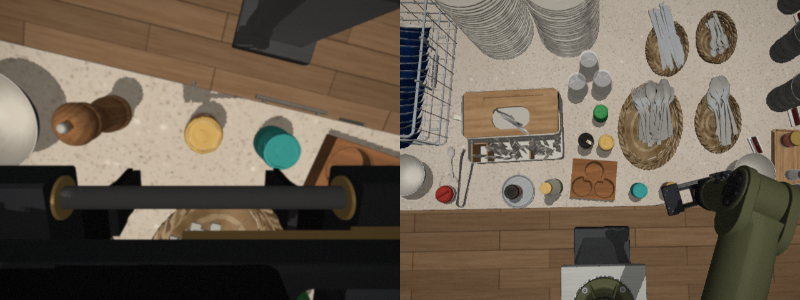

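The wrist view shows the new jar's gold lid at panel (203,134), the turquoise jar at (277,148) and the parked mill at (80,122), upright. The top view shows the old jar on the tray at (515,192) and the bottle at (549,188). Grip the new jar.

The rows are not in the units I measure in: shifts go in shares of 0.8 m and turns go in shares of pi rad. I convert before sending: 0.211 m / 0.8 = 0.2638, 0.2 m / 0.8 = 0.25.

>>> inch_along(offsets=[{"trans":[0.0019,0,0.05],"aperture":1},{"trans":[0.0019,0,0.1125],"aperture":1},{"trans":[0.0019,0,0.175],"aperture":1},{"trans":[0.0019,0,0.225],"aperture":1},{"trans":[0.0019,0,0.25],"aperture":1},{"trans":[0.0019,0,0.2638],"aperture":1},{"trans":[0.0019,0,0.2638],"aperture":1},{"trans":[0.0019,0,0.2638],"aperture":1}])

```text
time: 23.45
position: [0.4318, -0.2536, 0.2191]
tool_rot: [-0.361, 3.119, -0.0]
ft_force: [0.5, -0.6, 1.5]
grip_width: 0.997
grip_force: 0.0
```

>>> inch_along(offsets=[{"aperture":0.4},{"aperture":0.4},{"aperture":0.4},{"aperture":0.4},{"aperture":0.4},{"aperture":0.4},{"aperture":0.4}], force=25)

```text
time: 24.15
position: [0.4312, -0.2538, 0.2184]
tool_rot: [-0.359, 3.121, 0.001]
ft_force: [-1.2, 0.7, 3.5]
grip_width: 0.611
grip_force: 24.5
```

Scaled: -0.14 m / 0.8 = -0.175, -0.11 m / 0.8 = -0.1375.

>>> inch_along(offsets=[{"trans":[0,0,-0.0125],"aperture":0.4},{"trans":[0,0,-0.0375],"aperture":0.4},{"trans":[0,0,-0.0875],"aperture":0.4},{"trans":[0,0,-0.1375],"aperture":0.4},{"trans":[0,0,-0.175],"aperture":0.4},{"trans":[0,0,-0.175],"aperture":0.4},{"trans":[0,0,-0.175],"aperture":0.4}])

```text
time: 24.85
position: [0.4309, -0.2538, 0.3583]
tool_rot: [-0.36, 3.119, 0.002]
ft_force: [-0.0, -0.0, -2.8]
grip_width: 0.615
grip_force: 24.4
```

```bash
python3 go.py .5072 .0277 .3565
```

```text
pos [ 0.4309 -0.2538  0.3583] shift [-0.1384  0.2568  0.0023] yaw of tool y 103.2 j [-0.66  0.01  1.17  1.91 -0.01  1.23  2.31]
```

Scaled: 0.2568 m / 0.8 = 0.321, 0.04 m / 0.8 = 0.05.

>>> inch_along(offsets=[{"trans":[-0.025,0.05,0],"aperture":0.4},{"trans":[-0.0563,0.1038,0],"aperture":0.4},{"trans":[-0.0875,0.1575,0],"aperture":0.4},{"trans":[-0.1188,0.2125,0],"aperture":0.4},{"trans":[-0.1438,0.2663,0],"aperture":0.4},{"trans":[-0.173,0.321,0],"aperture":0.4},{"trans":[-0.173,0.321,0],"aperture":0.4},{"trans":[-0.173,0.321,0],"aperture":0.4},{"trans":[-0.173,0.321,0.05],"aperture":0.4},{"trans":[-0.173,0.321,0.1],"aperture":0.4},{"trans":[-0.173,0.321,0.1125],"aperture":0.4},{"trans":[-0.173,0.321,0.1125],"aperture":0.4},{"trans":[-0.173,0.321,0.1125],"aperture":0.4}])

```text
time: 26.15
position: [0.5081, 0.0267, 0.2694]
tool_rot: [-0.357, 3.12, -0.0]
ft_force: [0.2, 0.3, -0.5]
grip_width: 0.618
grip_force: 24.4
```

```bash
python3 go.py .5070 .0277 .2285; python3 snap.py w5
```

```text
pos [0.5081 0.0267 0.2694] shift [0.0009 0.0012 0.0409] yaw of tool y 103.0 j [-0.9   0.17  0.87  1.98 -0.15  1.05  1.83]
```

View pics/w5.png

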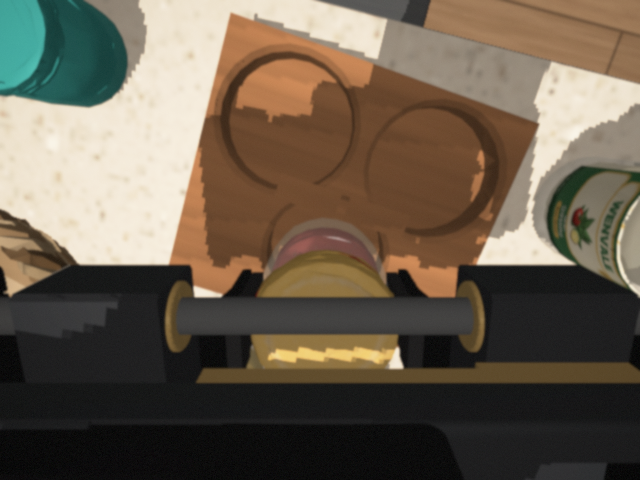

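The new jar (325,260) hangs centred over the rear hole's mouth, which spans u≈265–390. Lower it.

Scaled: 0.04 m / 0.8 = 0.05, 0.038 m / 0.8 = 0.0475.

>>> inch_along(offsets=[{"trans":[0.0009,0.0013,0.0063],"aperture":0.4},{"trans":[0.0009,0.0013,0.0188],"aperture":0.4},{"trans":[0.0009,0.0013,0.0313],"aperture":0.4},{"trans":[0.0009,0.0013,0.0413],"aperture":0.4},{"trans":[0.0009,0.0013,0.0475],"aperture":0.4},{"trans":[0.0009,0.0013,0.05],"aperture":0.4},{"trans":[0.0009,0.0013,0.05],"aperture":0.4},{"trans":[0.0009,0.0013,0.05],"aperture":0.4}])

```text
time: 27.0
position: [0.5067, 0.028, 0.2284]
tool_rot: [-0.359, 3.121, -0.001]
ft_force: [-0.3, -2.3, 0.9]
grip_width: 0.615
grip_force: 24.5
```

Scaled: -0.175 m / 0.8 = -0.2188, -0.13 m / 0.8 = -0.1625.

>>> inch_along(offsets=[{"trans":[0,0,0.0013],"aperture":0.4},{"trans":[0,0,0.0013],"aperture":0.6},{"trans":[0,0,0.0013],"aperture":0.8},{"trans":[0,0,0.0013],"aperture":0.9},{"trans":[0,0,-0.0375],"aperture":1},{"trans":[0,0,-0.1],"aperture":1},{"trans":[0,0,-0.1625],"aperture":1},{"trans":[0,0,-0.2188],"aperture":1},{"trans":[0,0,-0.2188],"aperture":1},{"trans":[0,0,-0.2188],"aperture":1}])

```text
time: 28.0
position: [0.5066, 0.0289, 0.4038]
tool_rot: [-0.361, 3.119, 0.003]
ft_force: [0.2, 0.5, 0.7]
grip_width: 0.996
grip_force: 0.0
```

```bash
python3 go.py .4404 -.399 .4035
```

```text
pos [0.5066 0.0289 0.4038] shift [ 0.1621 -0.4015 -0.0006] yaw of tool y 103.2 j [-0.98 -0.01  0.88  1.83  0.01  1.32  1.7 ]
```

Scaled: -0.402 m / 0.8 = -0.5025, -0.36 m / 0.8 = -0.45, 1.8 rad / 3.1416 = 0.573.

>>> inch_along(offsets=[{"trans":[0.025,-0.05,0],"twist":0.0477,"aperture":1},{"trans":[0.05,-0.1,0],"twist":0.0955,"aperture":1},{"trans":[0.0688,-0.15,0],"twist":0.1432,"aperture":1},{"trans":[0.0875,-0.2,0],"twist":0.191,"aperture":1},{"trans":[0.1063,-0.25,0],"twist":0.2387,"aperture":1},{"trans":[0.125,-0.3,0],"twist":0.2865,"aperture":1},{"trans":[0.1438,-0.35,0],"twist":0.3342,"aperture":1},{"trans":[0.1625,-0.4,0],"twist":0.382,"aperture":1},{"trans":[0.1813,-0.45,0],"twist":0.4297,"aperture":1},{"trans":[0.2025,-0.5025,0],"twist":0.4775,"aperture":1},{"trans":[0.2025,-0.5025,0],"twist":0.5252,"aperture":1},{"trans":[0.2025,-0.5025,0],"twist":0.573,"aperture":1},{"trans":[0.2025,-0.5025,0],"twist":0.573,"aperture":1},{"trans":[0.2025,-0.5025,0],"twist":0.573,"aperture":1}])

```text
time: 29.4
position: [0.4401, -0.3993, 0.4017]
tool_rot: [-2.216, -2.224, 0.001]
ft_force: [0.5, 0.3, -0.2]
grip_width: 0.999
grip_force: 0.0
```

```bash
python3 go.py .4404 -.3995 .2965; python3 snap.py w6
python3 - <<'E'
from meas import *
im,c,d=load('w6');p=proj(c,(.4404,-.3997,.16)).round(0).astype(int);print('mill expected',p)
u,v=p;h=20
P=pts(c,d);q=(abs(P[...,0]-.44)<.04)&(abs(P[...,1]+.4)<.04)&(P[...,2]>.155)&(P[...,2]<.19)
k=max(cv2.findContours(q.astype(np.uint8),0,1)[0],key=cv2.contourArea);e=cv2.fitEllipse(cv2.convexHull(k));print(e,P[q][:,2].max(),plane(c,*e[0],.158))
E
```

```text
pos [ 0.4401 -0.3993  0.4017] shift [-0.0004  0.0005  0.1052] yaw of tool y 0.2 j [-0.25  0.39  1.2   1.63 -0.37  1.38  1.  ]
mill expected [327 256]
((327.3583068847656, 254.8330078125), (19.757835388183594, 19.989025115966797), 137.47618103027344) 0.16237931765930128 [ 0.44077479 -0.3996875   0.158     ]
```

The mill stands where I left it (measured 0.4408, −0.3997). Pick it up.

Scaled: 0.106 m / 0.8 = 0.1325, 0.1 m / 0.8 = 0.125.

>>> inch_along(offsets=[{"trans":[0,0,0.05],"aperture":1},{"trans":[0,0,0.1],"aperture":1},{"trans":[0,0,0.125],"aperture":1},{"trans":[0,0,0.1325],"aperture":1},{"trans":[0,0,0.1325],"aperture":1},{"trans":[0,0,0.1325],"aperture":1},{"trans":[0,0,0.1325],"aperture":0.4},{"trans":[0,0,0.1325],"aperture":0.4},{"trans":[0,0,0.1325],"aperture":0.4},{"trans":[0,0,0.1325],"aperture":0.4},{"trans":[0,0,0.1325],"aperture":0.4},{"trans":[0,0,0.1325],"aperture":0.4},{"trans":[0,0,0.1325],"aperture":0.4},{"trans":[0,0,0.1325],"aperture":0.4}], force=25)

```text
time: 30.85
position: [0.4402, -0.3998, 0.2973]
tool_rot: [2.221, 2.221, 0.0]
ft_force: [-0.3, -0.5, 0.8]
grip_width: 0.537
grip_force: 25.0
```

>>> inch_along(offsets=[{"trans":[0,0,-0.0125],"aperture":0.4},{"trans":[0,0,-0.0375],"aperture":0.4},{"trans":[0,0,-0.0875],"aperture":0.4},{"trans":[0,0,-0.15],"aperture":0.4},{"trans":[0,0,-0.15],"aperture":0.4},{"trans":[0,0,-0.15],"aperture":0.4}])

```text
time: 31.45
position: [0.4399, -0.4002, 0.4185]
tool_rot: [2.22, 2.22, 0.002]
ft_force: [-0.1, 1.6, -2.4]
grip_width: 0.534
grip_force: 25.0
```

```bash
python3 go.py .4402 -.0089 .4158
```

```text
pos [ 0.4399 -0.4002  0.4185] shift [3.913e-01 2.000e-04 2.500e-03] yaw of tool y -0.0 j [-0.24  0.36  1.18  1.61 -0.33  1.4   0.97]
```

Scaled: 0.391 m / 0.8 = 0.4888, 0.37 m / 0.8 = 0.4625.

>>> inch_along(offsets=[{"trans":[0.0375,0,0],"aperture":0.4},{"trans":[0.1,0,0],"aperture":0.4},{"trans":[0.1625,0,0],"aperture":0.4},{"trans":[0.225,0,0],"aperture":0.4},{"trans":[0.2875,0,0],"aperture":0.4},{"trans":[0.35,0,0],"aperture":0.4},{"trans":[0.4125,0,0],"aperture":0.4},{"trans":[0.4625,0,0],"aperture":0.4},{"trans":[0.4888,0,0],"aperture":0.4},{"trans":[0.4888,0,0],"aperture":0.4},{"trans":[0.4888,0,0],"aperture":0.4},{"trans":[0.4888,0,0.05],"aperture":0.4},{"trans":[0.4888,0,0.0875],"aperture":0.4},{"trans":[0.4888,0,0.0875],"aperture":0.4},{"trans":[0.4888,0,0.0875],"aperture":0.4}])

```text
time: 32.95
position: [0.4401, -0.01, 0.3474]
tool_rot: [-2.224, -2.219, 0.002]
ft_force: [0.3, 0.7, -2.2]
grip_width: 0.537
grip_force: 25.0
```

```bash
python3 go.py .4402 -.0089 .3073
```

```text
pos [ 0.4401 -0.01    0.3474] shift [0.0011 0.0001 0.0401] yaw of tool y -0.1 j [-0.85 -0.16  0.76  2.04  0.12  1.22 -0.14]
```

Scaled: 0.039 m / 0.8 = 0.0488, 0.037 m / 0.8 = 0.0463.

>>> inch_along(offsets=[{"trans":[0.0013,0,0.0125],"aperture":0.4},{"trans":[0.0013,0,0.025],"aperture":0.4},{"trans":[0.0013,0,0.0375],"aperture":0.4},{"trans":[0.0013,0,0.0463],"aperture":0.4},{"trans":[0.0013,0,0.0488],"aperture":0.4},{"trans":[0.0013,0,0.0488],"aperture":0.4},{"trans":[0.0013,0,0.0488],"aperture":0.4}])

```text
time: 33.65
position: [0.4403, -0.0078, 0.3085]
tool_rot: [2.221, 2.221, 0.001]
ft_force: [-0.3, -0.7, -1.7]
grip_width: 0.538
grip_force: 25.0
```

Scaled: 0.002 m / 0.8 = 0.0025, 0.001 m / 0.8 = 0.0013.

>>> inch_along(offsets=[{"trans":[0,0,0.0013],"aperture":0.4},{"trans":[0,0,0.0025],"aperture":0.4},{"trans":[0,0,0.0025],"aperture":0.4}])

```text
time: 33.95
position: [0.4406, -0.008, 0.3072]
tool_rot: [2.221, 2.221, 0.002]
ft_force: [-1.4, -1.1, 3.7]
grip_width: 0.539
grip_force: 25.0
```

>>> inch_along(offsets=[{"aperture":0.6},{"aperture":0.8},{"aperture":0.9},{"trans":[0,0,-0.05],"aperture":1},{"trans":[0,0,-0.1125],"aperture":1},{"trans":[0,0,-0.1688],"aperture":1},{"trans":[0,0,-0.1688],"aperture":1},{"trans":[0,0,-0.1688],"aperture":1}])

```text
time: 34.75
position: [0.4403, -0.0079, 0.4419]
tool_rot: [2.221, 2.221, 0.003]
ft_force: [-0.1, -0.1, -0.4]
grip_width: 0.99
grip_force: 0.0
```

```bash
python3 go.py .4484 .1806 .442
```

```text
pos [ 0.4403 -0.0079  0.4419] shift [1.885e-01 8.200e-03 1.000e-04] yaw of tool y 0.0 j [-0.86 -0.24  0.7   1.9   0.15  1.42 -0.19]
```

Scaled: 0.1885 m / 0.8 = 0.2356, 0.18 m / 0.8 = 0.225.

>>> inch_along(offsets=[{"trans":[0.0563,0.0025,0],"aperture":1},{"trans":[0.1125,0.005,0],"aperture":1},{"trans":[0.1688,0.0075,0],"aperture":1},{"trans":[0.225,0.01,0],"aperture":1},{"trans":[0.2356,0.01,0],"aperture":1},{"trans":[0.2356,0.01,0],"aperture":1},{"trans":[0.2356,0.01,0],"aperture":1}])

```text
time: 35.45
position: [0.4482, 0.1793, 0.4401]
tool_rot: [2.223, 2.22, -0.004]
ft_force: [0.3, -0.4, 0.2]
grip_width: 0.996
grip_force: 0.0
```

```bash
python3 snap.py w7; python3 go.py .4484 .1806 .3475; python3 - <<'E'
from meas import *
im,c,d=load('w7');P=pts(c,d);q=(abs(P[...,0]-.448)<.04)&(abs(P[...,1]-.18)<.04)&(P[...,2]>.18)&(P[...,2]<.21)
k=max(cv2.findContours(q.astype(np.uint8),0,1)[0],key=cv2.contourArea);e=cv2.fitEllipse(cv2.convexHull(k));print(e,P[q][:,2].max(),plane(c,*e[0],.189))
E
```

```text
pos [0.4483 0.1788 0.4405] shift [0.0019 0.0002 0.093 ] yaw of tool y -0.1 j [-0.99 -0.08  0.53  1.81  0.04  1.4  -0.47]
((326.55029296875, 244.95729064941406), (60.863033294677734, 61.60590362548828), 178.86314392089844) 0.1920506917578654 [0.44843971 0.18210092 0.189     ]
```

Scaled: 0.093 m / 0.8 = 0.1163, 0.09 m / 0.8 = 0.1125.

>>> inch_along(offsets=[{"trans":[0.0023,0,0.05],"aperture":1},{"trans":[0.0023,0,0.0938],"aperture":1},{"trans":[0.0023,0,0.1125],"aperture":1},{"trans":[0.0023,0,0.1163],"aperture":1},{"trans":[0.0023,0,0.1163],"aperture":1},{"trans":[0.0023,0,0.1163],"aperture":0.3},{"trans":[0.0023,0,0.1163],"aperture":0.3},{"trans":[0.0023,0,0.1163],"aperture":0.3},{"trans":[0.0023,0,0.1163],"aperture":0.3},{"trans":[0.0023,0,0.1163],"aperture":0.3},{"trans":[0.0023,0,0.1163],"aperture":0.3},{"trans":[0.0023,0,0.1163],"aperture":0.3},{"trans":[0.0023,0,0.1163],"aperture":0.3}], force=30)

```text
time: 36.8
position: [0.4482, 0.1825, 0.3483]
tool_rot: [2.221, 2.221, 0.0]
ft_force: [0.8, -0.2, 0.3]
grip_width: 0.44
grip_force: 30.1
```

>>> inch_along(offsets=[{"trans":[0,0,-0.0125],"aperture":0.3},{"trans":[0,0,-0.0375],"aperture":0.3},{"trans":[0,0,-0.075],"aperture":0.3},{"trans":[0,0,-0.1],"aperture":0.3},{"trans":[0,0,-0.1],"aperture":0.3},{"trans":[0,0,-0.1],"aperture":0.3}])

```text
time: 37.4
position: [0.4479, 0.1824, 0.4279]
tool_rot: [-2.221, -2.221, 0.0]
ft_force: [-0.9, 0.7, -2.6]
grip_width: 0.442
grip_force: 30.0
```

```bash
python3 go.py .448 .0756 .427
```

```text
pos [0.4479 0.1824 0.4279] shift [-1.068e-01  1.000e-04  9.000e-04] yaw of tool y 0.0 j [-0.99 -0.07  0.53  1.83  0.04  1.37 -0.47]
```

Scaled: -0.106 m / 0.8 = -0.1325, -0.07 m / 0.8 = -0.0875.

>>> inch_along(offsets=[{"trans":[-0.0375,0,0],"aperture":0.3},{"trans":[-0.0875,0,0],"aperture":0.3},{"trans":[-0.125,0,0],"aperture":0.3},{"trans":[-0.1325,0,0],"aperture":0.3},{"trans":[-0.1325,0,0],"aperture":0.3},{"trans":[-0.1325,0,0],"aperture":0.3},{"trans":[-0.1325,0,0.0375],"aperture":0.3},{"trans":[-0.1325,0,0.0438],"aperture":0.3},{"trans":[-0.1325,0,0.0438],"aperture":0.3},{"trans":[-0.1325,0,0.0438],"aperture":0.3}])

```text
time: 38.4
position: [0.4483, 0.0771, 0.3938]
tool_rot: [2.22, 2.222, 0.0]
ft_force: [0.6, -0.2, -3.1]
grip_width: 0.444
grip_force: 30.1
```

```bash
python3 go.py .448 .0762 .3583; python3 - <<'E'
from h import *
im,d=ctrl.get_image('scene');cv2.imwrite('pics/s2.png',cv2.resize(im[150:300,200:400,::-1],None,fx=4,fy=4))
E
```

```text
pos [0.4483 0.0771 0.3938] shift [-0.0009 -0.0004  0.0355] yaw of tool y 0.1 j [-0.91 -0.14  0.63  1.94  0.09  1.31 -0.3 ]
```

View pics/s2.png

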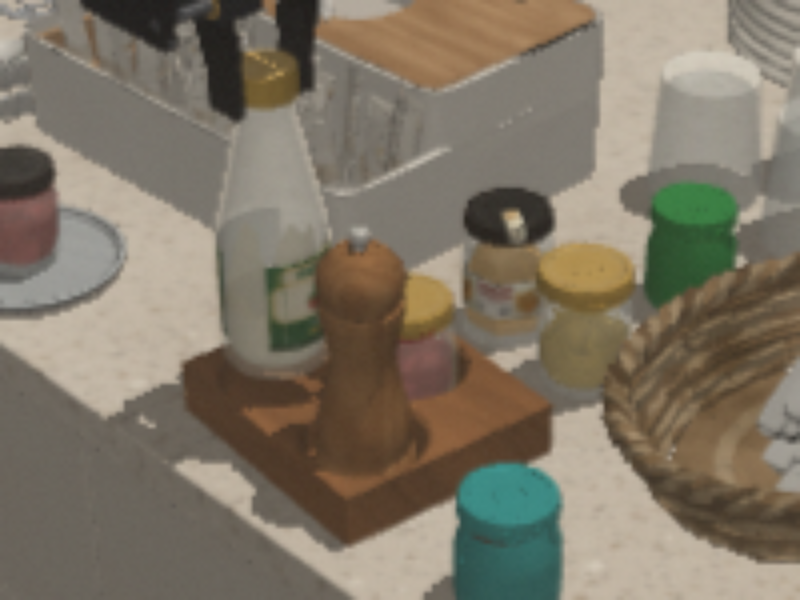

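The bottle (270,300) hangs upright over its hole, the mill (365,350) and new jar (425,335) are seated, and the old jar is on the tray at (25,210). Lower the bottle.

Scaled: 0.0345 m / 0.8 = 0.0431, 0.033 m / 0.8 = 0.0413.

>>> inch_along(offsets=[{"trans":[-0.0013,0,0.0075],"aperture":0.3},{"trans":[-0.0013,0,0.0163],"aperture":0.3},{"trans":[-0.0013,0,0.025],"aperture":0.3},{"trans":[-0.0013,0,0.0338],"aperture":0.3},{"trans":[-0.0013,0,0.0413],"aperture":0.3},{"trans":[-0.0013,0,0.0431],"aperture":0.3},{"trans":[-0.0013,0,0.0431],"aperture":0.3},{"trans":[-0.0013,0,0.0431],"aperture":0.3}])

```text
time: 39.25
position: [0.448, 0.0754, 0.3586]
tool_rot: [-2.221, -2.221, 0.001]
ft_force: [-0.5, 0.1, -2.4]
grip_width: 0.441
grip_force: 30.1
```

Scaled: 0.002 m / 0.8 = 0.0025, 0.001 m / 0.8 = 0.0013.

>>> inch_along(offsets=[{"trans":[0,0,0.0013],"aperture":0.3},{"trans":[0,0,0.0025],"aperture":0.3},{"trans":[0,0,0.0025],"aperture":0.3}])

```text
time: 39.55
position: [0.4484, 0.0759, 0.3582]
tool_rot: [-2.221, -2.221, -0.003]
ft_force: [-3.1, 0.3, 6.0]
grip_width: 0.446
grip_force: 30.2
```

Scaled: 0.35 m / 0.8 = 0.4375, 0.3 m / 0.8 = 0.375.

>>> inch_along(offsets=[{"aperture":0.5},{"aperture":0.7},{"aperture":0.9},{"aperture":1},{"trans":[0,0,-0.0375],"aperture":1},{"trans":[0,0,-0.1],"aperture":1},{"trans":[0,0,-0.1375],"aperture":1},{"trans":[0.0625,0,-0.1375],"aperture":1},{"trans":[0.125,0,-0.1375],"aperture":1},{"trans":[0.1875,0,-0.1375],"aperture":1},{"trans":[0.25,0,-0.1375],"aperture":1},{"trans":[0.3125,0,-0.1375],"aperture":1},{"trans":[0.375,0,-0.1375],"aperture":1},{"trans":[0.4375,0,-0.1375],"aperture":1},{"trans":[0.4375,0,-0.1375],"aperture":1},{"trans":[0.4375,0,-0.1375],"aperture":1}])

```text
time: 41.15
position: [0.4477, 0.4269, 0.4654]
tool_rot: [2.218, 2.223, -0.003]
ft_force: [0.6, 0.4, -0.8]
grip_width: 0.998
grip_force: 0.0
```

```bash
python3 - <<'E'
from h import *
a,_=ctrl.get_image('scene');b,d=ctrl.get_image('top');T=cam('top');P=pts(T,d)
cv2.imwrite('pics/fin.png',np.hstack([cv2.resize(a[150:340,160:400,::-1],(480,380)),cv2.resize(b[190:340,160:285+70,::-1],(320,246)) if 0 else cv2.resize(b[200:340,160:360,::-1],(320,224)).copy() if 0 else cv2.copyMakeBorder(cv2.resize(b[210:330,160:360,::-1],(320,192)),0,188,0,0,0)]))
for n,p in dict(cap=(.448,.0755,.199),knob=(.4403,-.0085,.168),new=(.507,.0277,.08),old=(.434,.327,.073)).items():
    u,v=proj(T,p).round().astype(int);print(n,P[v-1:v+2,u-1:u+2,2].round(3).tolist())
E
```

```text
cap [[0.202, 0.199, 0.198], [0.201, 0.197, 0.197], [0.2, 0.199, 0.201]]
knob [[0.169, 0.172, 0.169], [0.17, 0.17, 0.172], [0.17, 0.171, 0.169]]
new [[0.081, 0.079, 0.081], [0.082, 0.079, 0.08], [0.079, 0.079, 0.081]]
old [[0.072, 0.075, 0.071], [0.07, 0.072, 0.072], [0.072, 0.072, 0.076]]
```

View pics/fin.png

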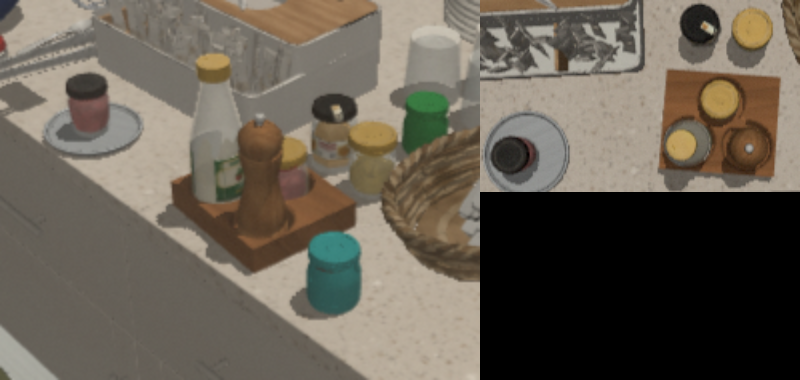

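The final views show everything upright: the bottle cap at (213,68), mill at (262,160) and new gold lid at (288,153) seated at the right heights. The old jar is on the tray at (88,105), and honey and mustard are unmoved.

```bash
python3 -c "
from bench import ctrl
print(ctrl.close_job())"
```

```text
the job is handed in; nothing more can be done
None
```

The job is handed in at about 41 s of the 134 s allowed: the old jar stands on the tray, the new jar is seated in the rear hole, the bottle and mill are back in their own holes, and the final camera views show everything upright.

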